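# Dry-fit the graduated drawer fronts of a small chest

### The job

The small wooden chest lies on its back with its four drawer openings facing up, and its four lipped drawer fronts lie round it on the table. Dry-fit them, graduated as they were made: each front into the opening of its own size, from the smallest beside the cornice to the largest beside the feet, knob up, its plug down inside the opening and its lip lying flat on the frame all round. Leave the block plane and the cork sanding block where they are.

Things in the scene. Friction and masses are not known exactly. Their poses are not given: they have to be found in the camera images.
- front_1: smallest of four loose pale wooden drawer fronts: lip plate 46 mm (x) by 104 mm (y), 8 mm thick; below it a plug 24 x 82 x 9 mm that enters opening_1. Origin: centre of the lip's underside (9 mm above the table now; level with the frame when seated), z up. Dark square knob on its centre, 22 x 22 mm, flats square to x and y, 18 to 34 mm above the origin. 60 g; a half turn is the same
- front_2: second smallest of four loose pale wooden drawer fronts: lip plate 58 mm (x) by 104 mm (y), 8 mm thick; below it a plug 36 x 82 x 9 mm that enters opening_2. Origin: centre of the lip's underside (9 mm above the table now; level with the frame when seated), z up. Dark square knob on its centre, 22 x 22 mm, flats square to x and y, 18 to 34 mm above the origin. 75 g; a half turn is the same
- front_3: second largest of four loose pale wooden drawer fronts: lip plate 70 mm (x) by 104 mm (y), 8 mm thick; below it a plug 48 x 82 x 9 mm that enters opening_3. Origin: centre of the lip's underside (9 mm above the table now; level with the frame when seated), z up. Dark square knob on its centre, 22 x 22 mm, flats square to x and y, 18 to 34 mm above the origin. 90 g; a half turn is the same
- front_4: largest of four loose pale wooden drawer fronts: lip plate 82 mm (x) by 104 mm (y), 8 mm thick; below it a plug 60 x 82 x 9 mm that enters opening_4. Origin: centre of the lip's underside (9 mm above the table now; level with the frame when seated), z up. Dark square knob on its centre, 22 x 22 mm, flats square to x and y, 18 to 34 mm above the origin. 105 g; a half turn is the same
- opening_1: smallest of the four openings in the chest's face, beside the cornice (wide stepped moulding): 32 mm (x) by 90 mm (y), edges eased 2.5 mm, 4 mm play all round front_1's plug. Origin: its centre, level with the face, 85 mm above the table; x runs along the row towards the feet, z up. Chest: fixed, brown, 344 x 158 mm, on its back, may point any way; cornice stands 7 mm above the face
- opening_2: second smallest of the four openings in the chest's face: 44 mm (x) by 90 mm (y), edges eased 2.5 mm, 4 mm play all round front_2's plug. Origin: its centre, level with the face, 85 mm above the table; x runs along the row towards the feet, z up. 21 mm rail to each neighbour, so seated fronts lie 7 mm apart
- opening_3: second largest of the four openings in the chest's face: 56 mm (x) by 90 mm (y), edges eased 2.5 mm, 4 mm play all round front_3's plug. Origin: its centre, level with the face, 85 mm above the table; x runs along the row towards the feet, z up. 21 mm rail to each neighbour
- opening_4: largest of the four openings in the chest's face, beside the two feet: 68 mm (x) by 90 mm (y), edges eased 2.5 mm, 4 mm play all round front_4's plug. Origin: its centre, level with the face, 85 mm above the table; x runs along the row towards the feet, z up. The feet's plinth stands 4 mm above the face
- block_plane: green metal block plane with a steel sole, 50 x 160 x 55 mm, loose bystander behind the fronts on the left; origin at the centre of its underside, long along y
- cork_block: brown cork sanding block, 62 x 115 x 39 mm, loose bystander behind the fronts on the right; origin at the centre of its underside, long along y

How it is judged:
At the end, for the whole second after the job is handed in: Each of the four fronts lies in the opening of its own size: centre within 8 mm of the opening's centre, lip within 3 mm of the frame's face, square to the opening within 0.15 rad (either way round), level within 0.05 rad, knob up, at rest and released (horizontal distance between front_1 and opening_1 below 0.008 m and z of front_1 in the frame of opening_1 between -0.003 and 0.003 m and angle between the x axis of front_1 and the x axis of opening_1, either way round below 0.15 rad and angle between each of front_1, front_2, front_3, front_4's own z axis and vertical below 0.05 rad and linear speed of each of front_1, front_2, front_3, front_4 below 0.01 m/s and contact force between each of front_1, front_2, front_3, front_4 and the fingers below 0.05 N and horizontal distance between front_2 and opening_2 below 0.008 m and z of front_2 in the frame of opening_2 between -0.003 and 0.003 m and angle between the x axis of front_2 and the x axis of opening_2, either way round below 0.15 rad and horizontal distance between front_3 and opening_3 below 0.008 m and z of front_3 in the frame of opening_3 between -0.003 and 0.003 m and angle between the x axis of front_3 and the x axis of opening_3, either way round below 0.15 rad and horizontal distance between front_4 and opening_4 below 0.008 m and z of front_4 in the frame of opening_4 between -0.003 and 0.003 m and angle between the x axis of front_4 and the x axis of opening_4, either way round below 0.15 rad); the robot touches nothing.
It fails at once if the block plane is pushed or picked up (moved more than 20 mm) (distance of block_plane from where it was at the start of the episode above 0.02 m).
It fails at once if the cork sanding block is pushed or picked up (moved more than 20 mm) (distance of cork_block from where it was at the start of the episode above 0.02 m).
It also fails if it takes over 106 s, if anything falls off the work surface, if the arm or the gripper's body presses on something with over 40 N, if the wrist force passes 120 N, or if a joint passes its speed limit or range.

### The arm

A 6-joint arm with a two-finger parallel gripper is mounted at the origin on a cart in front of the work surface, level with it; the furniture and walls round the work are solid. World frame = base frame: x ahead of the robot, y to its left, z up, the work surface at z = 0. Lengths are in m, angles in rad, forces in N, time in s.
With the tool pointing down it reaches from about 0.225 to 0.725 m from the base axis. Payload 3.1 kg.
Tool frame: the origin (TCP) lies midway between the tips of the shut fingers; the grasp point (between the pads) lies 19 mm behind it (ctrl.pinch_z is the distance from the TCP to the grasp point, in m); z points along the fingers, y is the line along which they close (so a half turn about z gives the same grasp; the last joint's range is limited). The gripper opens to 85 mm and grips with 20 to 120 N. Pads are 22 mm wide; open, the fingers measure 114 mm over their backs; the gripper's body (76 mm by 85 mm) begins 54 mm behind the grasp point. The pads swing forward as they close: fully open they stand 13 mm farther back than shut.
Start: joints at [-1.475, 0.048, 0.099, 1.622, 0, 1.443], TCP at [0.117, -0.512, 0.231] pointing down, gripper open.
Joint ranges: [-2.91, 2.91], [-0.99, 1.94], [-1.21, 1.42], [-2.12, 2.29], [-1.49, 1.47], [-3.14, 3.14]. Speed limits (rad/s): [2.79, 2.79, 3.14, 3.14, 3.14, 3.14].

### API

Orientations are given as a rotation vector (axis times angle).
In Python, from workcell import telemetry, cams, ctrl gives the robot as it stands.
- The arm moves only by the tool carry_out, never from a script. Its argument "rows" is a list of rows, each an object with "slide": the shift along the world's x, y, z normalised to -1 to 1, where 1 is 0.5 m, a list of three; "twist": the turn, a rotation vector about the world's x, y, z normalised to -1 to 1, where 1 is 2 pi rad, a list of three; "hand": the opening, from -1 (shut) to 1 (fully open). A call has exactly 10 rows; each row shifts and turns the commanded pose from where the row before left it; what a row does not reach is not made up. A row lasts 1/12 s, in which the tool goes at most 41.7 mm and 7.16 degrees, less where a joint would pass 70% of its speed; a pose out of reach is approached as far as the arm can. A call with a number of a shift or a turn outside -1 to 1 is refused whole. A call with a gripper value outside its range is refused whole. The fingers move at their own pace and stop on an object; "grip_force" is the grip in N (left out, the last holds). Time passes only in rows, so rows that do not move let the fingers close, or fill a call up. It gives the time, the measured TCP pose, the force, the opening and the grip force at its end, in the units of the state.
- telemetry.sense(): the state, without advancing time (a new reading comes with each control period).
- cams.camera(name): name is "scene" or "top" or "wrist"; returns (picture, depth): 420x560x3 uint8, red, green, blue; 420x560 float32, m along the optical axis (not along the pixel's ray), 0 where there is no reading.
- cams.camera_model(name): a dict with "fx", "fy", "cx", "cy" (pixels), "cam_to_world" (4x4, takes a point from camera to world coordinates); the wrist camera has in their place "mount" (4x4, takes a point from camera to tool coordinates, whose origin is the TCP and whose axes are the flange's). Camera axes: x right, y down, z forward; pixel columns grow to the right and rows downward; lengths in m; the calibration is good to about 2 mm. The wrist camera is an equidistant fisheye: a pixel r from the principal point sees the ray r / f radians off the axis. A picture is of the moment at which its call begins: read the wrist's pose just before it. camera_model takes no time and is no camera call.
- ctrl.close_job(): hands the job in; it is judged then, once.
Trained networks look in the newest picture that a camera, given by its name, has taken for a name from the list of things; names that differ only in an ending like _2 or _b are one class to them, and where a whole thing is asked for, a point or a joint stands for the part that bears it (a point fixed in the world has none). Each returns a list of dicts, best first, with "confidence" (0 to 1); they miss things now and then, are a little off and sometimes report something else, mostly with a low value. They report only what shows in the picture. A call takes as long as a camera call.
- cams.trace(thing, camera): "pixels" (420x560 bool, what is visible of it) and "rect" ([left, top, width, height] in pixels, round what is visible of it).
- cams.tip_of(thing, camera): "pixel" ([column, row] in pixels: a listed point, or the origin of a listed thing).
The state is a dict: "time": time; "qpos": joint angles; "qvel": joint speeds; "joint_efforts": joint torques, N m; "position": TCP position; "tool_rot": TCP orientation; "ft_force": force on the tool from outside, world axes, zero at the start; "moment": the same for the moment, N m; "opening": finger opening in m; "finger_force": force on a finger pad.
Only numpy, scipy, OpenCV 4.12 (cv2) and the standard library are available. Lean on these libraries where they do the work, as an engineer would, in place of code of your own. Each camera call takes 0.05 s, during which the arm holds its last target. There are 200 camera calls.

## Working session

There is one attempt and no reset: what is moved stays moved. The work goes in short steps, Python scripts to look and compute and a tool call to move; the robot and the scene stay as the last step left them, time stands still between calls to the robot, and variables do not carry over. Pictures are saved under pics/ and viewed, at most 14 in all, crops included, and the job is handed in when it is done.

Besides the shell and the picture viewer there is one more tool, called after "Call:" in YAML: its name, and indented under it one key for each argument. carry_out: Moves the arm, as the interface text tells. Scaled input: -1 to 1 covers 0.5 m each way for a shift and 2 pi rad each way for a turn. Its arguments: {"type":"object","properties":{"rows":{"type":"array"},"grip_force":{"type":"number"}},"required":["rows"]}

```bash
mkdir -p pics
cat > h.py <<'E'
import numpy as np, cv2
from workcell import telemetry, cams, ctrl
def snap(name,fn=None):
    p,d=cams.camera(name)
    if fn: cv2.imwrite('pics/'+fn,p[:,:,::-1])
    return p,d
def cloud(name,d):
    m=cams.camera_model(name); v,u=np.indices(d.shape)
    P=np.stack([(u-m['cx'])/m['fx']*d,(v-m['cy'])/m['fy']*d,d],-1)
    T=np.array(m['cam_to_world']); return P@T[:3,:3].T+T[:3,3]
E
python3 - <<'E'
from h import *
p,d=snap('top','top0.png'); np.savez('top0.npz',p=p,d=d,P=cloud('top',d))
p,d=snap('scene','scene0.png')
print(telemetry.sense()); print(cams.camera_model('top'),ctrl.pinch_z)
E
```

```text
{'time': 0.1, 'qpos': array([-1.47481001e+00,  4.86940478e-02,  9.77103713e-02,  1.62197295e+00,
        6.74042726e-06,  1.44299004e+00]), 'qvel': array([-9.94255520e-04, -2.21867309e-03,  1.17628762e-03,  5.91274294e-05,
       -1.11909503e-03, -1.34881265e-03]), 'joint_efforts': array([ 2.59330256e-03, -3.39851296e+01,  3.20935965e+01,  1.58675259e-02,
       -1.34633556e-04,  4.58305394e-06]), 'position': array([ 0.11644576, -0.51135362,  0.23020303]), 'tool_rot': array([-3.11979916e+00, -3.50558287e-01, -6.45286661e-05]), 'ft_force': array([ 0.28076026,  0.04986046, -0.39721592]), 'moment': array([ 0.02270085,  0.00678491, -0.0471295 ]), 'finger_force': 0.0, 'opening': 0.08561124124778134}
{'fx': 384.035701933168, 'fy': 384.035701933168, 'cx': 283.4967221211071, 'cy': 202.5600379082368, 'cam_to_world': array([[-0.09091169, -0.96733613,  0.23663447,  0.33871992],
       [-0.99585457,  0.08901278, -0.0187189 ,  0.00557997],
       [-0.00295603, -0.23735529, -0.97141841,  1.13648669],
       [ 0.        ,  0.        ,  0.        ,  1.        ]])} 0.0187
```

View pics/top0.png

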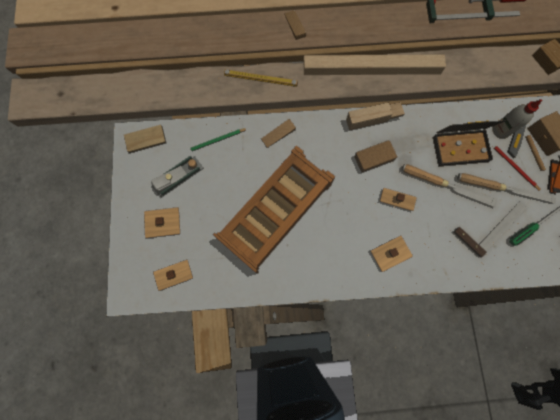

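View pics/scene0.png

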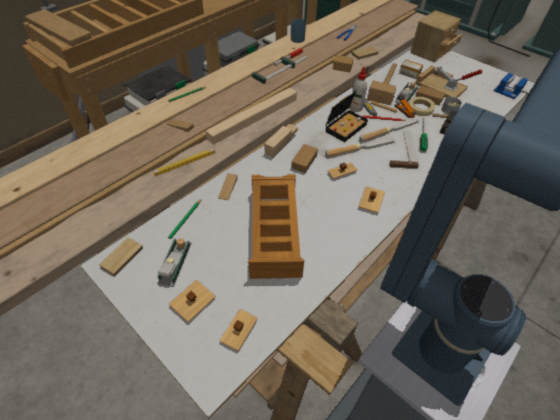

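The top view shows the chest running from its cornice at lower left (245,245) to its feet at upper right (315,165). The fronts are at (162,222), (172,275), (398,199) and (392,253). The plane is at (177,176) and the cork block at (376,155). Next I'll measure these positions.

Run:
```python
from h import *
z=np.load('top0.npz'); P=z['P'];p=z['p'];d=z['d']
tab=P[90:300,115:540].reshape(-1,3); tz=tab[np.abs(tab[:,2])<.03]; 
A=np.c_[tz[:,:2],np.ones(len(tz))]; c=np.linalg.lstsq(A,tz[:,2],rcond=None)[0]
for _ in range(5):
    r=np.abs(tz[:,2]-A@c)<.004; c=np.linalg.lstsq(A[r],tz[r,2],rcond=None)[0]
print('table plane',c, (tz[r,2]-A[r]@c).std())
H=P[...,2]-(P[...,0]*c[0]+P[...,1]*c[1]+c[2])
np.save('H.npy',H)
for n,(u,v) in dict(a=(162,222),b=(172,275),c=(398,199),d=(392,253),plane=(177,176),cork=(376,155)).items():
    s=np.zeros(H.shape,bool); s[v-28:v+28,u-30:u+30]=1
    m=(H>.009)&s&(H<.2)
    k,l=cv2.connectedComponents(m.astype(np.uint8)); 
    best=max(range(1,k),key=lambda i:(l==i).sum()); m=l==best
    q=P[m]; R=cv2.minAreaRect((q[:,:2]*1000).astype(np.float32))
    kn=m&(H>.034); 
    print(n,m.sum(),'rect',np.round(R[0],1),np.round(R[1],1),round(R[2],1),'knob',kn.sum(),np.round(np.median(P[kn][:,:2],0)*1000,1) if kn.any() else '', 'H',np.percentile(H[m],[10,50,95]).round(4))
for o in('front_1','opening_1','chest'):
    try:
        for t in cams.tip_of(o,'top'): print(o,np.round(t['pixel'],1),round(t['confidence'],2))
    except Exception as e: print(o,e)
# chest
s=np.zeros(H.shape,bool); s[140:275,205:345]=1
m=(H>.06)&s; q=P[m]; R=cv2.minAreaRect((q[:,:2]*1000).astype(np.float32)); print('chest',R,m.sum())
```

```text
table plane [ 0.00048109  0.00013862 -0.00037959] 0.0018623152389516766
a 949 rect [586.9 350.8] [ 83.2 103.7] 1.5 knob 64 [586.1 349.3] H [0.0134 0.0164 0.0397]
b 737 rect [428.9 321.7] [ 58.4 104.3] 15.1 knob 65 [428.9 320. ] H [0.0134 0.0162 0.0415]
c 519 rect [ 592.2 -360.3] [104.2  45.9] 67.4 knob 58 [ 590.7 -359.8] H [0.0135 0.0164 0.0414]
d 870 rect [ 432.6 -315. ] [ 69.8 105. ] 20.7 knob 62 [ 432.3 -313.6] H [0.0137 0.0166 0.0404]
plane 755 rect [728.7 301.5] [ 53.6 148.7] 31.5 knob 249 [702.9 338. ] H [0.0153 0.0271 0.0525]
cork 816 rect [ 732.1 -309.8] [ 63.8 116.3] 15.9 knob 659 [ 730.4 -308.8] H [0.0282 0.0365 0.0401]
front_1 [389.7 251.9] 0.9
front_1 [394.2 200.5] 0.82
front_1 [165.9 222.4] 0.71
front_1 [173.3 274.1] 0.61
opening_1 [281.7 200.3] 0.91
opening_1 [262.2 221.7] 0.9
opening_1 [244.8 231.6] 0.64
opening_1 [175.9 175.9] 0.64
opening_1 [295.  180.1] 0.62
chest it knows: block_plane, cork_block, front, opening
chest ((553.6337280273438, -26.333419799804688), (260.0087890625, 353.139892578125), 44.801605224609375) 4077
```

Run:
```python
from h import *
from scipy.optimize import minimize
P=np.load('top0.npz')['P'];H=np.load('H.npy')
q=np.concatenate([P.reshape(-1,3)[:,:2]*1000,H.reshape(-1,1)*1000],1)
q=q[(np.hypot(q[:,0]-553,q[:,1]+10)<260)&(P.reshape(-1,3)[:,2]>-.1)]
# chest component
s=(H>.06)&(H<.12); k,l,st,ce=cv2.connectedComponentsWithStats(s.astype(np.uint8)); i=l[225,232] or l[240,240]
print(i,st[i] if i else '')
m=l==i; R=cv2.minAreaRect((P[m][:,:2]*1000).astype(np.float32)); print(R)
w=[32,44,56,68]; c=[-131.5+16,0,0,0]; 
for j in range(1,4): c[j]=c[j-1]+w[j-1]/2+21+w[j]/2
print(c)
face=P[m&(H<.095)][:,:2]*1000; print('face H',np.median(H[m&(H>.08)&(H<.09)]))
hull=cv2.convexHull((P[m][:,:2]*1000).astype(np.float32))
allp=q[(q[:,2]<75)&(q[:,2]>0)]
ins=np.array([cv2.pointPolygonTest(hull,(float(x),float(y)),True)>22 for x,y in allp[:,:2]]); hole=allp[ins][:,:2]
print(len(face),len(hole))
def sd(pts,t,x):  # signed dist inside openings (+ inside)
    a=x[2]; e=np.array([np.cos(a),np.sin(a)]);n=np.array([-e[1],e[0]])
    u=(pts-x[:2])@e; v=(pts-x[:2])@n
    return np.max([np.minimum(W/2-abs(u-C),45-abs(v)) for W,C in zip(w,c)],0)
def cost(x): return np.minimum(np.maximum(sd(face,0,x),0),8).sum()+np.minimum(np.maximum(-sd(hole,0,x),0),8).sum()
best=[]
for th in (np.radians(R[2]),np.radians(R[2])+np.pi/2,np.radians(R[2])+np.pi,np.radians(R[2])-np.pi/2):
  for off in np.arange(-25,26,8):
    x0=np.array([R[0][0]+off*np.cos(th),R[0][1]+off*np.sin(th),th])
    r=minimize(cost,x0,method='Nelder-Mead',options=dict(initial_simplex=x0+np.array([[0,0,0],[6,0,0],[0,6,0],[0,0,.05]]))); best.append((r.fun,*np.round(r.x,3)))
best.sort(); 
for b in best[:4]: print(b)
x=best[0][1:]
for j in range(4): print('opening',j+1,np.round([x[0]+c[j]*np.cos(x[2]),x[1]+c[j]*np.sin(x[2])],1))
print(np.degrees(x[2]))
```

```text
8 [ 213  145  122  127 3993]
((589.9779663085938, 9.759979248046875), (157.56593322753906, 353.139892578125), 44.801605224609375)
[-115.5, -56.5, 14.5, 97.5]
face H 0.08442334776542312
3988 1962
(np.float64(2089.0975667107427), np.float64(590.191), np.float64(11.382), np.float64(-0.808))
(np.float64(2089.097566869377), np.float64(590.198), np.float64(11.374), np.float64(-0.808))
(np.float64(2089.0975672190666), np.float64(590.19), np.float64(11.383), np.float64(-0.808))
(np.float64(2089.0975675324457), np.float64(590.2), np.float64(11.373), np.float64(-0.808))
opening 1 [510.4  94.9]
opening 2 [551.2  52.2]
opening 3 [600.2   0.9]
opening 4 [657.6 -59.1]
-46.29498984657052
```

Call:
carry_out:
  rows:
    - {"slide":[0.0632,0.0396,-0.02],"twist":[0,0,0.0022],"hand":1}
    - {"slide":[0.0632,0.0396,-0.02],"twist":[0,0,0.0022],"hand":1}
    - {"slide":[0.0632,0.0396,-0.02],"twist":[0,0,0.0022],"hand":1}
    - {"slide":[0.0632,0.0396,-0.02],"twist":[0,0,0.0022],"hand":1}
    - {"slide":[0.0632,0.0396,-0.02],"twist":[0,0,0.0022],"hand":1}
    - {"slide":[0.0632,0.0396,-0.02],"twist":[0,0,0.0022],"hand":1}
    - {"slide":[0.0632,0.0396,-0.02],"twist":[0,0,0.0022],"hand":1}
    - {"slide":[0.0632,0.0396,-0.02],"twist":[0,0,0.0022],"hand":1}
    - {"slide":[0.0632,0.0396,-0.02],"twist":[0,0,0.0022],"hand":1}
    - {"slide":[0.0632,0.0396,-0.02],"twist":[0,0,0.0022],"hand":1}
  grip_force: 40

```text
time: 1.03
position: [0.4338, -0.3125, 0.1307]
tool_rot: [3.09, 0.567, -0.0]
ft_force: [-0.1, -0.8, 0.8]
opening: 0.0855
finger_force: 0.0
```

```bash
cat >> h.py <<'E'
from scipy.spatial.transform import Rotation as Ro
def wcloud(fn=None):
    s=telemetry.sense(); p,d=snap('wrist',fn); m=cams.camera_model('wrist')
    v,u=np.indices(d.shape); a=(u-m['cx'])/m['fx']; b=(v-m['cy'])/m['fy']; r=np.hypot(a,b)+1e-9
    t=np.tan(np.minimum(r,1.45)); P=np.stack([a/r*t*d,b/r*t*d,d],-1); P[(d<=0)|(r>1.4)]=np.nan
    M=np.array(m['mount']); P=P@M[:3,:3].T+M[:3,3]
    return p,P@Ro.from_rotvec(s['tool_rot']).as_matrix().T+s['position'],s
E
python3 - <<'E'
from h import *
p,P,s=wcloud('w1.png'); print(s['position'],s['tool_rot'])
Z=P[...,2]; near=np.hypot(P[...,0]-.4325,P[...,1]+.314)<.075
print(np.nanpercentile(Z[near],[5,25,50,75,95]).round(4))
k=near&(Z>.036)&(Z<.05); m=near&(Z>.012)&(Z<.05)
print('knob',k.sum(),cv2.minAreaRect((P[k][:,:2]*1000).astype(np.float32)))
print('lip',cv2.minAreaRect((P[m][:,:2]*1000).astype(np.float32)))
print('knobtop',np.median(P[k],0)); print(cams.camera_model('wrist')['mount'])
E
```

```text
[ 0.43379149 -0.31251751  0.13069533] [ 3.08996296e+00  5.66786722e-01 -7.46626413e-05]
[-0.0015  0.0153  0.1997  0.2191  0.2304]
knob 828 ((431.1644592285156, -316.87750244140625), (21.690519332885742, 21.735628128051758), 20.32059669494629)
lip ((431.0858154296875, -316.7292175292969), (70.31270599365234, 103.86343383789062), 20.884767532348633)
knobtop [ 0.43168291 -0.31642594  0.04101863]
[[-7.37806157e-04 -9.66000091e-01 -2.58540673e-01  6.40595044e-02]
 [ 9.99999676e-01 -7.95612978e-04  1.18961133e-04  1.31934122e-04]
 [-3.20614780e-04 -2.58540502e-01  9.66000365e-01 -1.40793966e-01]
 [ 0.00000000e+00  0.00000000e+00  0.00000000e+00  1.00000000e+00]]
```

View pics/w1.png

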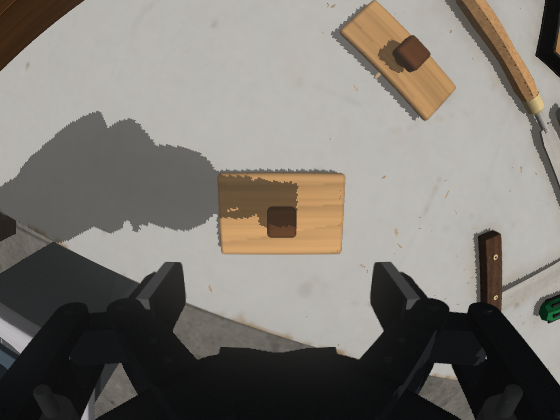

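The wrist view shows front_3 centred at about (282,214), with its knob at (282,222). Its square alignment with the fingers is good. The position measured from here is about 2 mm from the top-camera estimate, so I'll use the average. Next I descend and close.

Call:
carry_out:
  rows:
    - {"slide":[-0.004,-0.006,-0.044],"twist":[0,0,0],"hand":1}
    - {"slide":[0,0,-0.044],"twist":[0,0,0],"hand":1}
    - {"slide":[0,0,-0.044],"twist":[0,0,0],"hand":1}
    - {"slide":[0,0,-0.044],"twist":[0,0,0],"hand":1}
    - {"slide":[0,0,-0.044],"twist":[0,0,0],"hand":0.5}
    - {"slide":[0,0,0],"twist":[0,0,0],"hand":-1}
    - {"slide":[0,0,0],"twist":[0,0,0],"hand":-1}
    - {"slide":[0,0,0],"twist":[0,0,0],"hand":-1}
    - {"slide":[0,0,0],"twist":[0,0,0],"hand":-1}
    - {"slide":[0,0,0],"twist":[0,0,0],"hand":-1}

```text
time: 1.92
position: [0.4319, -0.3183, 0.0238]
tool_rot: [3.087, 0.565, 0.004]
ft_force: [0.4, 0.5, 0.1]
opening: 0.021
finger_force: 39.6
```

Call:
carry_out:
  rows:
    - {"slide":[0,0,0.07],"twist":[0,0,0],"hand":-1}
    - {"slide":[0,0,0.076],"twist":[0,0,0.0196],"hand":-1}
    - {"slide":[0,0,0.076],"twist":[0,0,0.0196],"hand":-1}
    - {"slide":[0.037,0.07,0.011],"twist":[0,0,0.0196],"hand":-1}
    - {"slide":[0.037,0.07,0.011],"twist":[0,0,0.0196],"hand":-1}
    - {"slide":[0.037,0.07,0.011],"twist":[0,0,0.0196],"hand":-1}
    - {"slide":[0.037,0.07,0.011],"twist":[0,0,0.0196],"hand":-1}
    - {"slide":[0.037,0.07,0.011],"twist":[0,0,0.0196],"hand":-1}
    - {"slide":[0.037,0.07,0.011],"twist":[0,0,0.0196],"hand":-1}
    - {"slide":[0.037,0.07,0.011],"twist":[0,0,0.0196],"hand":-1}

```text
time: 2.75
position: [0.561, -0.0702, 0.1724]
tool_rot: [2.322, 2.113, 0.002]
ft_force: [0.8, -0.8, -1.0]
opening: 0.0214
finger_force: 39.8
```

Call:
carry_out:
  rows:
    - {"slide":[0.026,0.0473,0],"twist":[0,0,0.0195],"hand":-1}
    - {"slide":[0.026,0.0473,0],"twist":[0,0,0.0195],"hand":-1}
    - {"slide":[0.026,0.0473,0],"twist":[0,0,0.0195],"hand":-1}
    - {"slide":[0,0,-0.02],"twist":[0,0,0.0195],"hand":-1}
    - {"slide":[0,0,-0.02],"twist":[0,0,0.0195],"hand":-1}
    - {"slide":[0,0,-0.02],"twist":[0,0,0.0195],"hand":-1}
    - {"slide":[0,0,-0.01],"twist":[0,0,0.0195],"hand":-1}
    - {"slide":[0,0,0],"twist":[0,0,0],"hand":-1}
    - {"slide":[0,0,0],"twist":[0,0,0],"hand":-1}
    - {"slide":[0,0,0],"twist":[0,0,0],"hand":-1}

```text
time: 3.58
position: [0.5995, -0.0011, 0.1369]
tool_rot: [1.246, 2.882, 0.001]
ft_force: [0.4, 0.1, -0.3]
opening: 0.0212
finger_force: 39.8
```

Run:
```python
from h import *
s=telemetry.sense(); print(s['position'],np.degrees(2*np.arctan2(s['tool_rot'][1],s['tool_rot'][0]))-90)
p,d=snap('top','top1.png'); P=cloud('top',d); np.savez('top1.npz',p=p,P=P)
_,W,s=wcloud('w2.png'); np.save('w2.npy',W)
q=s['position']; Z=W[...,2]; near=np.hypot(W[...,0]-q[0],W[...,1]-q[1])<.1
print(np.histogram(Z[near],bins=np.arange(0,.2,.005)))
im=np.vstack([cv2.resize(p[120:290,190:370],(540,510))]) ; cv2.imwrite('pics/c1.png',im[:,:,::-1])
```

```text
[ 0.59950139 -0.00107137  0.1368999 ] 43.23259227261849
(array([ 7169,  1080,     0,     0,     0,     0,     0,     0,     0,
           0,     0,     0,     0,    48,   379,   409, 12520,    27,
           0,     0,     0,     0,     0,     0,   239, 16358,   110,
          36,   304,   469,  2231,   729,   409,   326,   779,   577,
        1255,  1956,  3755]), array([0.   , 0.005, 0.01 , 0.015, 0.02 , 0.025, 0.03 , 0.035, 0.04 ,
       0.045, 0.05 , 0.055, 0.06 , 0.065, 0.07 , 0.075, 0.08 , 0.085,
       0.09 , 0.095, 0.1  , 0.105, 0.11 , 0.115, 0.12 , 0.125, 0.13 ,
       0.135, 0.14 , 0.145, 0.15 , 0.155, 0.16 , 0.165, 0.17 , 0.175,
       0.18 , 0.185, 0.19 , 0.195]))
```

View pics/w2.png

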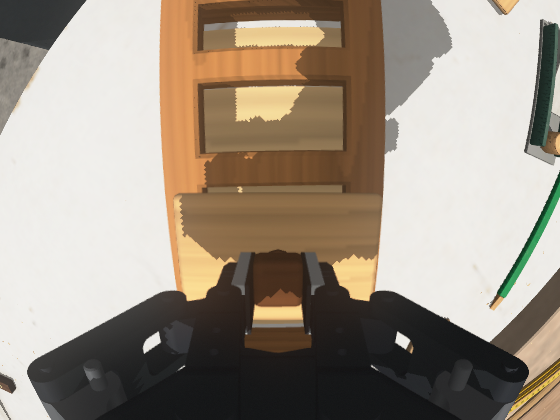

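View pics/c1.png

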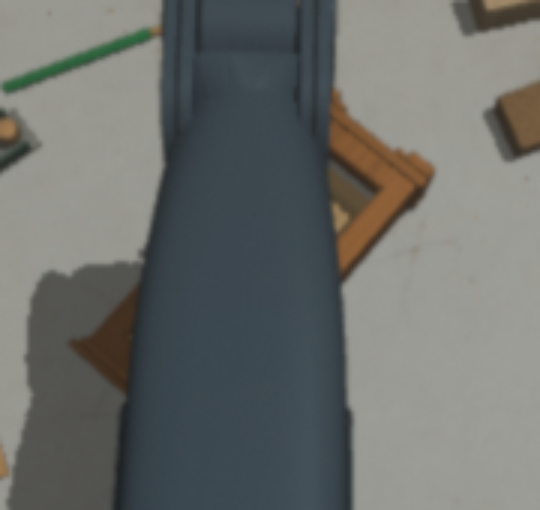

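The wrist view shows front_3 held square above opening 3, with the lip's far edge at row 195. Openings 2 and 1 are visible beyond it, at rows 117 and 25. The arm hides the top view. I'll measure the lip against the openings in the wrist cloud.

```bash
cat >> h.py <<'E'
from scipy.optimize import minimize
OW=[32,44,56,68]; OC=[-115.5,-56.5,14.5,97.5]; LW=[46,58,70,82]
def relfit(W,s,k,x0=(590.2,11.4,-.8)):
    """lip of front k vs opening k, from wrist cloud; returns correction in world mm/deg"""
    q=s['position']*1000; Q=W.reshape(-1,3)*1000; Q=Q[np.isfinite(Q).all(1)]; z=Q[:,2]
    zl=q[2]-8.5
    x0=np.array(x0); 
    def uv(p,x):
        e=np.array([np.cos(x[2]),np.sin(x[2])]); return (p-x[:2])@e,(p-x[:2])@np.array([-e[1],e[0]])
    u,v=uv(Q[:,:2],x0); r=(abs(v)<68)&(u>-145)&(u<128)
    face=Q[r&(abs(z-84)<5)][:,:2]; hole=Q[r&(z<72)&(abs(v)<60)][:,:2]
    def sd(p,x):
        u,v=uv(p,x); return np.max([np.minimum(w/2-abs(u-c),45-abs(v)) for w,c in zip(OW,OC)],0)
    cost=lambda x: np.clip(sd(face,x),0,8).sum()+np.clip(-sd(hole,x),0,8).sum()
    f=minimize(cost,x0,method='Nelder-Mead',options=dict(initial_simplex=x0+np.array([[0,0,0],[5,0,0],[0,5,0],[0,0,.04]]))) ; x=f.x
    lip=Q[(abs(z-zl)<5)&(np.hypot(Q[:,0]-q[0],Q[:,1]-q[1])<90)][:,:2]
    th=min(np.linspace(x[2]-.12,x[2]+.12,97),key=lambda t:np.prod([np.ptp(np.percentile(w,[.3,99.7])) for w in uv(lip,np.array([q[0],q[1],t]))]))
    u,v=uv(lip,np.array([q[0],q[1],th])); lo,hi=np.percentile(u,[.3,99.7]); vl,vh=np.percentile(v,[.3,99.7])
    uc=lo+LW[k-1]/2; e=np.array([np.cos(th),np.sin(th)]); n=np.array([-e[1],e[0]])
    c=q[:2]+uc*e+(vl+vh)/2*n
    o=x[:2]+OC[k-1]*np.array([np.cos(x[2]),np.sin(x[2])])
    print('chest',x.round(2),np.degrees(x[2]).round(2),'cost/pt',f.fun/(len(face)+len(hole)),len(face),len(hole))
    print('lip extents u',(hi-lo).round(1),'v',(vh-vl).round(1),'uc,vc',uc.round(1),((vl+vh)/2).round(1),'lipz',np.median(Q[(abs(z-zl)<5)&(np.hypot(Q[:,0]-q[0],Q[:,1]-q[1])<90)][:,2]).round(1))
    print('opening',o.round(1),'lip',c.round(1),'MOVE',(o-c).round(1),'TURN',np.degrees(x[2]-th).round(2))
E
python3 - <<'E'
from h import *
relfit(np.load('w2.npy'),telemetry.sense(),3)
E
```

```text
chest [583.45  11.19  -0.8 ] -45.61 cost/pt 0.6442328527574981 23156 13366
lip extents u 68.5 v 101.9 uc,vc -1.1 -1.3 lipz 128.4
opening [593.6   0.8] lip [597.9  -1.2] MOVE [-4.3  2. ] TURN 1.15
```

Run:
```python
from h import *
def edges(P,H,ang,org):
    a=np.radians(ang); e=np.array([np.cos(a),np.sin(a)]); n=np.array([-e[1],e[0]])
    u=(P[...,:2]*1000-org)@e; v=(P[...,:2]*1000-org)@n; z=H*1000
    s=(abs(v)<30)&np.isfinite(z); h=np.histogram
    b=np.arange(-150,130,2.)
    f=h(u[s&(abs(z-84)<4)],b)[0]; g=h(u[s&(z<76)&(z>-5)],b)[0]
    print(' '.join(f'{int(x)}:{i}/{j}' for x,i,j in zip(b,f,g) if i+j))
    for k in (1,2):
        s=(abs(u-OC[k-1])<8); b2=np.arange(-84,84,2.)
        f=h(v[s&(abs(z-84)<4)],b2)[0]; g=h(v[s&(z<76)&(z>-5)],b2)[0]
        print('v',k,' '.join(f'{int(x)}:{i}/{j}' for x,i,j in zip(b2,f,g) if i+j))
W=np.load('w2.npy'); print('WRIST'); edges(W,W[...,2],-45.8,[590.2,11.4])
P=np.load('top0.npz')['P']; print('TOP'); edges(P,np.load('H.npy'),-45.8,[590.2,11.4])
```

```text
WRIST
-150:0/908 -148:0/361 -146:0/141 -144:0/138 -142:0/23 -140:0/150 -138:0/150 -136:18/465 -134:16/206 -132:0/149 -130:0/153 -128:0/165 -126:0/155 -124:0/102 -104:45/0 -102:236/0 -100:289/0 -98:325/0 -96:318/0 -94:318/0 -92:330/0 -90:315/76 -88:318/360 -86:332/158 -84:368/191 -82:157/305 -80:0/160 -78:0/188 -76:0/154 -74:0/164 -72:0/185 -70:0/160 -68:0/176 -66:0/170 -64:0/161 -62:0/186 -60:0/159 -58:0/162 -56:0/187 -54:0/157 -52:0/166 -50:0/182 -48:0/157 -46:0/187 -44:0/163 -42:0/160 -40:0/183 -38:236/227 -36:327/164 -34:333/66 -32:341/0 -30:315/0 -28:322/0 -26:331/0 -24:323/0 -22:312/0 -20:299/0 -18:205/0 -4:0/107 -2:0/153 0:0/161 2:0/20
v 1 -76:14/0 -74:64/0 -72:72/0 -70:75/0 -68:66/0 -66:69/3 -64:73/3 -62:72/3 -60:75/4 -58:76/1 -56:74/1 -54:80/1 -52:83/52 -50:2/9 -48:0/2 -46:0/2 -44:0/2 -42:0/2 -40:0/3 -38:0/2 -36:0/3 -34:0/2 -32:0/4 -30:0/4 -28:0/4 -26:0/2 -24:0/2 -22:0/3 -20:0/2 -18:0/3 -12:0/1 -10:0/2 -8:0/2 -6:0/2 -4:0/2 -2:0/3 0:0/2 2:0/3 4:0/2 6:0/2 8:0/2 10:0/2 12:0/3 14:0/2 16:0/2 18:0/5 20:0/4 22:0/4 24:0/2 26:0/1 28:0/3 30:0/2 32:0/2 34:0/2 36:0/2 38:17/45 40:91/13 42
[... 2166 characters left out ...]
3 20:0/4 22:0/4 24:0/4 26:0/3 28:0/5 30:0/4 32:0/3 34:0/4 36:0/4 38:0/5 42:5/6 44:2/3 46:2/4 48:4/2 50:5/5 52:2/3 54:5/4 56:5/0 58:2/0 60:6/0 62:2/0 64:4/0 66:2/0
v 2 -84:0/4 -82:0/4 -80:0/3 -78:0/4 -76:0/3 -74:0/3 -72:4/16 -70:4/0 -68:4/0 -66:4/0 -64:4/0 -62:5/0 -60:3/0 -58:4/0 -56:4/0 -54:5/0 -52:3/0 -50:4/0 -48:1/0 -38:0/3 -36:0/3 -34:0/4 -32:0/2 -30:0/4 -28:0/5 -26:0/3 -24:0/3 -22:0/3 -20:0/5 -18:0/3 -16:0/4 -14:0/3 -12:0/4 -10:0/3 -8:0/4 -6:0/3 -4:0/3 -2:0/5 0:0/2 2:0/4 4:0/4 6:0/2 8:0/5 10:0/3 12:0/4 14:0/3 16:0/4 18:0/3 20:0/3 22:0/5 24:0/1 26:0/5 28:0/4 30:0/3 32:0/5 34:0/2 36:0/3 38:0/3 40:1/4 42:4/4 44:4/4 46:3/3 48:4/4 50:4/2 52:4/3 54:4/2 56:3/2 58:4/0 60:3/0 62:3/0 64:4/0 66:1/0
```

```bash
python3 - <<'E'
import re
t=open('h.py').read()
t=t.replace("np.minimum(w/2-abs(u-c),45-abs(v)) for w","np.minimum(w/2+2-abs(u-c),47-abs(v)) for w").replace("+np.clip(-sd(hole,x),0,8).sum()","").replace("x0=(590.2,11.4,-.8)","x0=(585,11,-.8)")
t=t.replace("cost=lambda x: np.clip(sd(face,x),0,8).sum()","cost=lambda x: (np.clip(sd(face,x),0,8)**2).sum()").replace("(len(face)+len(hole))","len(face)")
open('h.py','w').write(t)
E
python3 - <<'E'
from h import *
relfit(np.load('w2.npy'),telemetry.sense(),3)
P=np.load('top0.npz')['P'].copy(); P[...,2]=np.load('H.npy')
s=dict(position=np.array([.6,0,.3]))
try: relfit(P,s,3)
except Exception as e: print(e)
E
```

```text
chest [584.73   9.68  -0.8 ] -45.71 cost/pt 0.21998289834587717 24653 15305
lip extents u 68.6 v 101.9 uc,vc -1.1 -1.3 lipz 128.4
opening [594.9  -0.7] lip [597.9  -1.2] MOVE [-3.   0.5] TURN 1.0
index -1 is out of bounds for axis 0 with size 0
```

Call:
carry_out:
  rows:
    - {"slide":[-0.0054,0.0006,0],"twist":[0,0,0.0028],"hand":-1}
    - {"slide":[0,0,-0.016],"twist":[0,0,0],"hand":-1}
    - {"slide":[0,0,-0.016],"twist":[0,0,0],"hand":-1}
    - {"slide":[0,0,-0.016],"twist":[0,0,0],"hand":-1}
    - {"slide":[0,0,-0.008],"twist":[0,0,0],"hand":-1}
    - {"slide":[0,0,-0.005],"twist":[0,0,0],"hand":-1}
    - {"slide":[0,0,-0.003],"twist":[0,0,0],"hand":-1}
    - {"slide":[0,0,-0.003],"twist":[0,0,0],"hand":-1}
    - {"slide":[0,0,-0.003],"twist":[0,0,0],"hand":-1}
    - {"slide":[0,0,0],"twist":[0,0,0],"hand":-1}

```text
time: 4.52
position: [0.5964, -0.0007, 0.1007]
tool_rot: [1.218, 2.896, 0.0]
ft_force: [0.9, 0.5, -1.2]
opening: 0.0211
finger_force: 39.8
```

Call:
carry_out:
  rows:
    - {"slide":[0,0,-0.002],"twist":[0,0,0],"hand":-1}
    - {"slide":[0,0,-0.002],"twist":[0,0,0],"hand":-1}
    - {"slide":[0,0,0],"twist":[0,0,0],"hand":-1}
    - {"slide":[0,0,0],"twist":[0,0,0],"hand":-0.1}
    - {"slide":[0,0,0],"twist":[0,0,0],"hand":0}
    - {"slide":[0,0,0],"twist":[0,0,0],"hand":0}
    - {"slide":[0,0,0.03],"twist":[0,0,0],"hand":0}
    - {"slide":[0,0,0.06],"twist":[0,0,0],"hand":0}
    - {"slide":[0,0,0.06],"twist":[0,0,0],"hand":0.5}
    - {"slide":[0,0,0.04],"twist":[0,0,0],"hand":1}

```text
time: 5.35
position: [0.5969, -0.0007, 0.1966]
tool_rot: [1.217, 2.894, 0.001]
ft_force: [-0.0, 0.3, 0.6]
opening: 0.0656
finger_force: 0.0
```

Run:
```python
from h import *
_,W,s=wcloud('w3.png'); np.save('w3.npy',W); print(s['position'],s['ft_force'])
Z=W[...,2]; n=np.hypot(W[...,0]-.595,W[...,1])<.1
for lo,hi in((.088,.098),(.112,.124)):
    m=n&(Z>lo)&(Z<hi); q=W[m]; print(m.sum(),cv2.minAreaRect((q[:,:2]*1000).astype(np.float32)),np.median(q[:,2]))
    A=np.c_[q[:,:2]-q[:,:2].mean(0),np.ones(len(q))]; print('slope',np.linalg.lstsq(A,q[:,2],rcond=None)[0])
```

```text
[ 0.5969449  -0.00068924  0.19657164] [-0.01409728  0.27447888  0.57334708]
9901 ((594.569580078125, -0.4788017272949219), (104.00602722167969, 69.49539184570312), 44.24866485595703) 0.09114239721757868
slope [ 0.00272797 -0.00290425  0.09111165]
920 ((594.841552734375, -0.7572097778320312), (21.627544403076172, 21.63420867919922), 44.831031799316406) 0.11689386291565182
slope [ 0.02603026 -0.03163162  0.11669173]
```

View pics/w3.png

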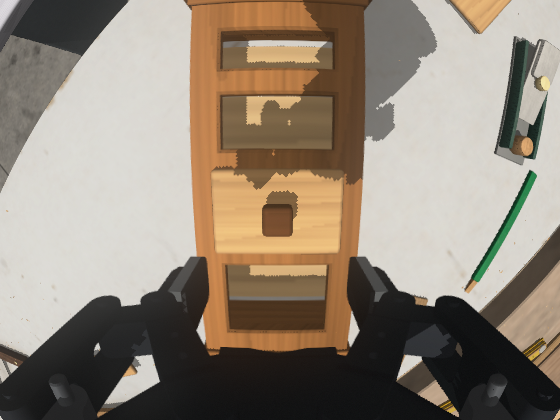

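The picture shows front_3 seated flat, with the lip around (278,210). All the other openings are visible, so I'll refit the chest from here.

```bash
python3 - <<'E'
from h import *
W=np.load('w3.npy'); s=telemetry.sense()
print('face z',np.median(W[...,2][(abs(W[...,2]-.083)<.004)]))
try: relfit(W,s,3)
except Exception as e: print(e)
# chest fit only
s['position']=np.array([.5946,-.0005,.0996]); relfit(W,s,3)
E
grep -n "print('chest'" h.py
```

```text
face z 0.08312442991728161
index -1 is out of bounds for axis 0 with size 0
chest [584.6    9.54  -0.8 ] -45.82 cost/pt 0.17260540657359588 23328 11775
lip extents u 68.9 v 102.7 uc,vc 0.4 0.0 lipz 91.1
opening [594.7  -0.9] lip [594.9  -0.7] MOVE [-0.2 -0.1] TURN -0.29
39:    print('chest',x.round(2),np.degrees(x[2]).round(2),'cost/pt',f.fun/len(face),len(face),len(hole))
```

Call:
carry_out:
  rows:
    - {"slide":[-0.0011,-0.072,-0.0133],"twist":[0,0,0.0064],"hand":1}
    - {"slide":[-0.0011,-0.072,-0.0133],"twist":[0,0,0.0064],"hand":1}
    - {"slide":[-0.0011,-0.072,-0.0133],"twist":[0,0,0.0064],"hand":1}
    - {"slide":[-0.0011,-0.072,-0.0133],"twist":[0,0,0.0064],"hand":1}
    - {"slide":[-0.0011,-0.072,-0.0133],"twist":[0,0,0.0064],"hand":1}
    - {"slide":[-0.0011,-0.072,-0.0133],"twist":[0,0,0.0064],"hand":1}
    - {"slide":[-0.0011,-0.072,-0.0133],"twist":[0,0,0.0064],"hand":1}
    - {"slide":[-0.0011,-0.072,-0.0133],"twist":[0,0,0.0064],"hand":1}
    - {"slide":[-0.0011,-0.072,-0.0133],"twist":[0,0,0.0064],"hand":1}
    - {"slide":[-0.0011,-0.072,-0.0133],"twist":[0,0,0.0064],"hand":1}

```text
time: 6.23
position: [0.5905, -0.3624, 0.1266]
tool_rot: [-0.612, -3.081, -0.0]
ft_force: [0.7, 0.2, 0.0]
opening: 0.0856
finger_force: 0.0
```

```bash
cat >> h.py <<'E'
def knob(x,y):
    _,P,s=wcloud(); Z=P[...,2]; n=np.hypot(P[...,0]-x,P[...,1]-y)<.065; hd=np.degrees(2*np.arctan2(s['tool_rot'][1],s['tool_rot'][0]))-90
    for lo,hi in((.036,.05),(.012,.05)):
        m=n&(Z>lo)&(Z<hi); print(m.sum(),np.round(np.r_[tuple(np.ravel(a) for a in cv2.minAreaRect((P[m][:,:2]*1000).astype(np.float32)))],1))
    print('tcp',s['position'].round(4),'heading',hd.round(2))
E
python3 -c "
from h import *
knob(.5915,-.360)"
```

```text
853 [ 589.7 -362.5   21.5   21.5   68.1]
6867 [ 590.  -362.2  103.6   45.6   67.4]
tcp [ 0.5905 -0.3624  0.1266] heading -292.46
```

Call:
carry_out:
  rows:
    - {"slide":[0,0.0016,-0.0436],"twist":[0,0,0],"hand":1}
    - {"slide":[0,0,-0.0436],"twist":[0,0,0],"hand":1}
    - {"slide":[0,0,-0.0436],"twist":[0,0,0],"hand":1}
    - {"slide":[0,0,-0.0436],"twist":[0,0,0],"hand":1}
    - {"slide":[0,0,-0.0436],"twist":[0,0,0],"hand":0.5}
    - {"slide":[0,0,0],"twist":[0,0,0],"hand":-1}
    - {"slide":[0,0,0],"twist":[0,0,0],"hand":-1}
    - {"slide":[0,0,0],"twist":[0,0,0],"hand":-1}
    - {"slide":[0,0,0],"twist":[0,0,0],"hand":-1}
    - {"slide":[0,0,0],"twist":[0,0,0],"hand":-1}

```text
time: 7.12
position: [0.5925, -0.361, 0.0214]
tool_rot: [0.614, 3.076, -0.003]
ft_force: [0.8, 0.1, 0.3]
opening: 0.0211
finger_force: 40.0
```

Call:
carry_out:
  rows:
    - {"slide":[0,0,0.077],"twist":[0,0,0],"hand":-1}
    - {"slide":[0,0,0.077],"twist":[0,0,0],"hand":-1}
    - {"slide":[0,0,0.077],"twist":[0,0,0],"hand":-1}
    - {"slide":[0,0,0.077],"twist":[0,0,0],"hand":-1}
    - {"slide":[-0.0145,0.0755,0],"twist":[0,0,-0.0065],"hand":-1}
    - {"slide":[-0.0145,0.0755,0],"twist":[0,0,-0.0065],"hand":-1}
    - {"slide":[-0.0145,0.0755,0],"twist":[0,0,-0.0065],"hand":-1}
    - {"slide":[-0.0145,0.0755,0],"twist":[0,0,-0.0065],"hand":-1}
    - {"slide":[-0.0145,0.0755,0],"twist":[0,0,-0.0065],"hand":-1}
    - {"slide":[-0.0145,0.0755,0],"twist":[0,0,-0.0065],"hand":-1}

```text
time: 7.95
position: [0.5473, -0.1319, 0.1739]
tool_rot: [0.989, 2.979, 0.0]
ft_force: [0.3, 1.1, -0.6]
opening: 0.0212
finger_force: 40.1
```

Call:
carry_out:
  rows:
    - {"slide":[-0.0145,0.0755,0],"twist":[0,0,-0.0065],"hand":-1}
    - {"slide":[-0.0145,0.0755,0],"twist":[0,0,-0.0065],"hand":-1}
    - {"slide":[-0.0145,0.0755,0],"twist":[0,0,-0.0065],"hand":-1}
    - {"slide":[-0.0145,0.0755,0],"twist":[0,0,-0.0065],"hand":-1}
    - {"slide":[-0.0145,0.0755,0],"twist":[0,0,0],"hand":-1}
    - {"slide":[-0.0145,0.0755,0],"twist":[0,0,0],"hand":-1}
    - {"slide":[0,0,-0.04],"twist":[0,0,0],"hand":-1}
    - {"slide":[0,0,-0.036],"twist":[0,0,0],"hand":-1}
    - {"slide":[0,0,0],"twist":[0,0,0],"hand":-1}
    - {"slide":[0,0,0],"twist":[0,0,0],"hand":-1}

```text
time: 8.78
position: [0.5032, 0.0933, 0.1344]
tool_rot: [-1.226, -2.892, 0.001]
ft_force: [1.1, 0.7, -1.0]
opening: 0.0214
finger_force: 40.1
```

```bash
sed -i "s/def relfit(W,s,k,x0=(585,11,-.8)):/def relfit(W,s,k,x0=(584.6,9.5,-.8),fix=None):/; s/r'*f=minimize(cost,x0,method/f=minimize(cost,x0,method/" h.py
python3 - <<'E'
t=open('h.py').read()
t=t.replace(" ; x=f.x\n"," ; x=f.x\n    print('fit',x.round(2),len(face)); \n    if fix is not None: x=np.array(fix)\n",1)
open('h.py','w').write(t)
from h import *
_,W,s=wcloud('w4.png'); np.save('w4.npy',W); print(s['position'],s['tool_rot'])
relfit(W,s,1,fix=(584.6,9.5,np.radians(-45.8)))
E
```

```text
[0.50317194 0.09327527 0.13439041] [-1.22584768e+00 -2.89167505e+00  7.65175457e-04]
fit [583.96   9.45  -0.8 ] 5690
chest [584.6   9.5  -0.8] -45.8 cost/pt 0.2716072195975611 5690 1929
lip extents u 42.8 v 102.1 uc,vc -0.7 -1.1 lipz 128.4
opening [504.1  92.3] lip [501.8  93. ] MOVE [ 2.2 -0.7] TURN 0.0
```

View pics/w4.png

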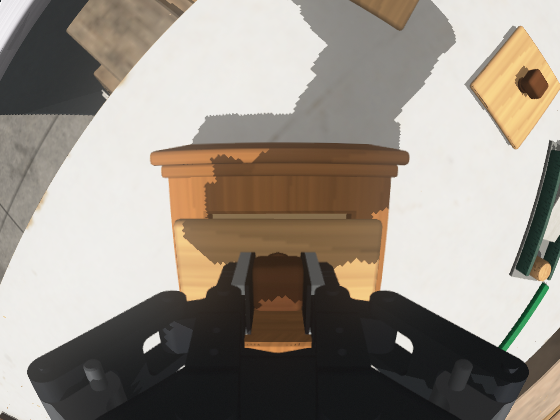

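The wrist view shows front_1 over opening 1, square to it, with the cornice at row 155 beyond. I'll correct the position and lower it.

Call:
carry_out:
  rows:
    - {"slide":[0.0046,-0.0016,0],"twist":[0,0,0],"hand":-1}
    - {"slide":[0,0,-0.016],"twist":[0,0,0],"hand":-1}
    - {"slide":[0,0,-0.016],"twist":[0,0,0],"hand":-1}
    - {"slide":[0,0,-0.016],"twist":[0,0,0],"hand":-1}
    - {"slide":[0,0,-0.01],"twist":[0,0,0],"hand":-1}
    - {"slide":[0,0,-0.007],"twist":[0,0,0],"hand":-1}
    - {"slide":[0,0,-0.004],"twist":[0,0,0],"hand":-1}
    - {"slide":[0,0,-0.004],"twist":[0,0,0],"hand":-1}
    - {"slide":[0,0,-0.004],"twist":[0,0,0],"hand":-1}
    - {"slide":[0,0,0],"twist":[0,0,0],"hand":-1}

```text
time: 9.67
position: [0.5062, 0.0924, 0.0971]
tool_rot: [1.226, 2.891, 0.0]
ft_force: [-1.5, -0.3, 4.6]
opening: 0.0206
finger_force: 40.6
```

Call:
carry_out:
  rows:
    - {"slide":[0,0,0],"twist":[0,0,0],"hand":-0.1}
    - {"slide":[0,0,0],"twist":[0,0,0],"hand":0}
    - {"slide":[0,0,0],"twist":[0,0,0],"hand":0}
    - {"slide":[0,0,0.03],"twist":[0,0,0],"hand":0}
    - {"slide":[0,0,0.06],"twist":[0,0,0],"hand":0}
    - {"slide":[0,0,0.06],"twist":[0,0,0],"hand":0.5}
    - {"slide":[0,0,0.04],"twist":[0,0,0],"hand":1}
    - {"slide":[0,0,0],"twist":[0,0,0],"hand":1}
    - {"slide":[0,0,0],"twist":[0,0,0],"hand":1}
    - {"slide":[0,0,0],"twist":[0,0,0],"hand":1}

```text
time: 10.5
position: [0.5059, 0.0923, 0.19]
tool_rot: [-1.226, -2.891, 0.001]
ft_force: [0.3, -0.7, 0.8]
opening: 0.0851
finger_force: 0.0
```

```bash
cat >> h.py <<'E'
def seated(k,fix=(584.6,9.5,np.radians(-45.8))):
    _,W,s=wcloud(); np.save(f'seat{k}.npy',W); o=np.array(fix[:2])+OC[k-1]*np.array([np.cos(fix[2]),np.sin(fix[2])]); print('tcp',s['position'].round(4),'opening',o.round(1))
    Z=W[...,2]; e=np.array([np.cos(fix[2]),np.sin(fix[2])]); D=W[...,:2]*1000-o; u=D@e; v=D@np.array([-e[1],e[0]]); n=(abs(u)<LW[k-1]/2+3)&(abs(v)<62)
    for lo,hi in((.088,.098),(.112,.124)):
        m=n&(Z>lo)&(Z<hi); q=W[m]
        if m.sum()<50: print('none'); continue
        A=np.c_[q[:,:2]-q[:,:2].mean(0),np.ones(len(q))]
        print(m.sum(),np.round(np.r_[tuple(np.ravel(a) for a in cv2.minAreaRect((q[:,:2]*1000).astype(np.float32)))],1),'fit',np.linalg.lstsq(A,q[:,2],rcond=None)[0].round(4))
E
python3 -c "
from h import *
seated(1)"
```

```text
tcp [0.5059 0.0923 0.19  ] opening [504.1  92.3]
6602 [505.1  91.9 103.8  46.5  44. ] fit [ 0.004  -0.0042  0.0911]
951 [504.8  92.5  21.5  21.4  43.1] fit [ 0.0296 -0.0455  0.1167]
```

Call:
carry_out:
  rows:
    - {"slide":[-0.0171,0.0507,0],"twist":[0,0,0.0188],"hand":1}
    - {"slide":[-0.0171,0.0507,-0.01],"twist":[0,0,0.0188],"hand":1}
    - {"slide":[-0.0171,0.0507,-0.016],"twist":[0,0,0.0188],"hand":1}
    - {"slide":[-0.0171,0.0507,-0.016],"twist":[0,0,0.0188],"hand":1}
    - {"slide":[-0.0171,0.0507,-0.016],"twist":[0,0,0.0188],"hand":1}
    - {"slide":[-0.0171,0.0507,-0.016],"twist":[0,0,0.0188],"hand":1}
    - {"slide":[-0.0171,0.0507,-0.016],"twist":[0,0,0.0188],"hand":1}
    - {"slide":[-0.0171,0.0507,-0.016],"twist":[0,0,0.0188],"hand":1}
    - {"slide":[-0.0171,0.0507,-0.018],"twist":[0,0,0.0188],"hand":1}
    - {"slide":[0,0,0],"twist":[0,0,0],"hand":1}

```text
time: 11.38
position: [0.425, 0.323, 0.1244]
tool_rot: [0.421, -3.106, 0.0]
ft_force: [-0.4, -0.3, -0.7]
opening: 0.0851
finger_force: 0.0
```

```bash
python3 -c "
from h import *
knob(.4289,.321)"
```

```text
863 [426.5 320.   21.5  21.3  15.6]
8788 [427.1 320.1  58.5 103.9  15.2]
tcp [0.425  0.323  0.1244] heading -254.57
```

Call:
carry_out:
  rows:
    - {"slide":[0.005,-0.0052,-0.0426],"twist":[0,0,0],"hand":1}
    - {"slide":[0,0,-0.0426],"twist":[0,0,0],"hand":1}
    - {"slide":[0,0,-0.0426],"twist":[0,0,0],"hand":1}
    - {"slide":[0,0,-0.0426],"twist":[0,0,0],"hand":1}
    - {"slide":[0,0,-0.0426],"twist":[0,0,0],"hand":0.5}
    - {"slide":[0,0,0],"twist":[0,0,0],"hand":-1}
    - {"slide":[0,0,0],"twist":[0,0,0],"hand":-1}
    - {"slide":[0,0,0],"twist":[0,0,0],"hand":-1}
    - {"slide":[0,0,0],"twist":[0,0,0],"hand":-1}
    - {"slide":[0,0,0],"twist":[0,0,0],"hand":-1}

```text
time: 12.27
position: [0.4334, 0.3187, 0.0247]
tool_rot: [-0.408, 3.111, 0.003]
ft_force: [0.6, 0.1, -1.1]
opening: 0.021
finger_force: 40.4
```

Call:
carry_out:
  rows:
    - {"slide":[0,0,0.075],"twist":[0,0,0],"hand":-1}
    - {"slide":[0,0,0.075],"twist":[0,0,0],"hand":-1}
    - {"slide":[0,0,0.075],"twist":[0,0,0],"hand":-1}
    - {"slide":[0,0,0.075],"twist":[0,0,-0.0187],"hand":-1}
    - {"slide":[0.0282,-0.068,0],"twist":[0,0,-0.0187],"hand":-1}
    - {"slide":[0.0282,-0.068,0],"twist":[0,0,-0.0187],"hand":-1}
    - {"slide":[0.0282,-0.068,0],"twist":[0,0,-0.0187],"hand":-1}
    - {"slide":[0.0282,-0.068,0],"twist":[0,0,-0.0187],"hand":-1}
    - {"slide":[0.0282,-0.068,0],"twist":[0,0,-0.0187],"hand":-1}
    - {"slide":[0.0282,-0.068,0],"twist":[0,0,-0.0187],"hand":-1}

```text
time: 13.1
position: [0.5171, 0.1123, 0.1736]
tool_rot: [0.878, 3.014, 0.001]
ft_force: [0.9, 0.1, -0.8]
opening: 0.0211
finger_force: 40.5
```

Call:
carry_out:
  rows:
    - {"slide":[0.0282,-0.068,0],"twist":[0,0,-0.0187],"hand":-1}
    - {"slide":[0.0282,-0.068,0],"twist":[0,0,-0.0187],"hand":-1}
    - {"slide":[0,0,0],"twist":[0,0,0],"hand":-1}
    - {"slide":[0,0,-0.02],"twist":[0,0,0],"hand":-1}
    - {"slide":[0,0,-0.02],"twist":[0,0,0],"hand":-1}
    - {"slide":[0,0,-0.02],"twist":[0,0,0],"hand":-1}
    - {"slide":[0,0,-0.01],"twist":[0,0,0],"hand":-1}
    - {"slide":[0,0,0],"twist":[0,0,0],"hand":-1}
    - {"slide":[0,0,0],"twist":[0,0,0],"hand":-1}
    - {"slide":[0,0,0],"twist":[0,0,0],"hand":-1}

```text
time: 13.93
position: [0.5444, 0.0466, 0.1375]
tool_rot: [1.216, 2.896, 0.0]
ft_force: [-0.2, -0.4, -0.5]
opening: 0.0209
finger_force: 40.4
```

Run:
```python
from h import *
_,W,s=wcloud('w5.png'); np.save('w5.npy',W); print(s['position'],s['tool_rot'])
relfit(W,s,2,fix=(584.6,9.5,np.radians(-45.8)))
```

```text
[0.54436719 0.04662827 0.13747924] [1.21640323e+00 2.89628161e+00 1.34743605e-04]
fit [589.6   9.5  -0.8] 10791
chest [584.6   9.5  -0.8] -45.8 cost/pt 0.011861736632378835 10791 0
lip extents u 56.7 v 101.9 uc,vc -4.5 -1.2 lipz 128.1
opening [545.2  50. ] lip [540.3  49. ] MOVE [4.9 1. ] TURN -0.29
```

View pics/w5.png

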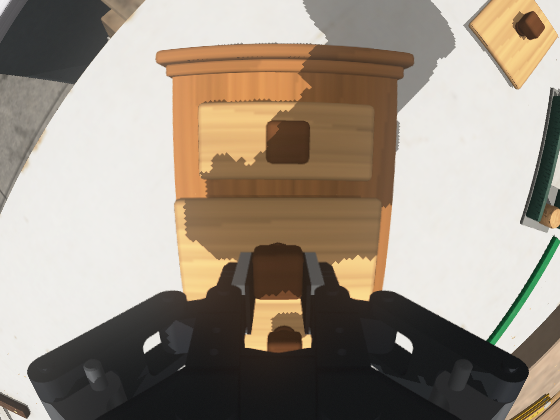

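The wrist view shows front_2 over opening 2, with front_1 seated beyond it (knob at (288,142)). The grip is offset about 4 mm along the row, so I'll correct for that and lower it.

Call:
carry_out:
  rows:
    - {"slide":[0.0102,0.0014,0],"twist":[0,0,0],"hand":-1}
    - {"slide":[0,0,-0.016],"twist":[0,0,0],"hand":-1}
    - {"slide":[0,0,-0.016],"twist":[0,0,0],"hand":-1}
    - {"slide":[0,0,-0.016],"twist":[0,0,0],"hand":-1}
    - {"slide":[0,0,-0.01],"twist":[0,0,0],"hand":-1}
    - {"slide":[0,0,-0.007],"twist":[0,0,0],"hand":-1}
    - {"slide":[0,0,-0.004],"twist":[0,0,0],"hand":-1}
    - {"slide":[0,0,-0.004],"twist":[0,0,0],"hand":-1}
    - {"slide":[0,0,-0.004],"twist":[0,0,0],"hand":-1}
    - {"slide":[0,0,0],"twist":[0,0,0],"hand":-1}

```text
time: 14.82
position: [0.5496, 0.0466, 0.1005]
tool_rot: [1.218, 2.895, 0.0]
ft_force: [-2.8, 0.2, 3.8]
opening: 0.021
finger_force: 41.0
```

Call:
carry_out:
  rows:
    - {"slide":[0,0,0],"twist":[0,0,0],"hand":-0.1}
    - {"slide":[0,0,0],"twist":[0,0,0],"hand":0}
    - {"slide":[0,0,0],"twist":[0,0,0],"hand":0}
    - {"slide":[0,0,0.03],"twist":[0,0,0],"hand":0}
    - {"slide":[0,0,0.06],"twist":[0,0,0],"hand":0}
    - {"slide":[0,0,0.06],"twist":[0,0,0],"hand":0.5}
    - {"slide":[0,0,0.04],"twist":[0,0,0],"hand":1}
    - {"slide":[0,0,0],"twist":[0,0,0],"hand":1}
    - {"slide":[0,0,0],"twist":[0,0,0],"hand":1}
    - {"slide":[0,0,0],"twist":[0,0,0],"hand":1}

```text
time: 15.65
position: [0.5493, 0.0466, 0.1929]
tool_rot: [-1.218, -2.895, 0.001]
ft_force: [-0.8, 0.3, -0.2]
opening: 0.0853
finger_force: 0.0
```

```bash
python3 -c "
from h import *
seated(2)"
```

```text
tcp [0.5493 0.0466 0.1929] opening [545.2  50. ]
8385 [545.4  49.1 103.8  57.9  44.4] fit [ 0.0032 -0.0036  0.0911]
938 [545.7  49.1  21.2  21.8  44.1] fit [ 0.0172 -0.0268  0.1168]
```

Call:
carry_out:
  rows:
    - {"slide":[0.0082,0.0676,0],"twist":[0,0,0.0145],"hand":1}
    - {"slide":[0.0082,0.0676,0],"twist":[0,0,0.0145],"hand":1}
    - {"slide":[0.0082,0.0676,-0.01],"twist":[0,0,0.0145],"hand":1}
    - {"slide":[0.0082,0.0676,-0.02],"twist":[0,0,0.0145],"hand":1}
    - {"slide":[0.0082,0.0676,-0.02],"twist":[0,0,0.0145],"hand":1}
    - {"slide":[0.0082,0.0676,-0.02],"twist":[0,0,0.0145],"hand":1}
    - {"slide":[0.0082,0.0676,-0.02],"twist":[0,0,0.0145],"hand":1}
    - {"slide":[0.0082,0.0676,-0.02],"twist":[0,0,0.0145],"hand":1}
    - {"slide":[0.0082,0.0676,-0.02],"twist":[0,0,0.0145],"hand":1}
    - {"slide":[0,0,0],"twist":[0,0,0],"hand":1}

```text
time: 16.53
position: [0.5831, 0.3558, 0.1214]
tool_rot: [0.05, -3.132, 0.001]
ft_force: [-0.8, -0.9, -0.6]
opening: 0.0854
finger_force: 0.0
```

```bash
python3 -c "
from h import *
knob(.5864,.350)"
```

```text
897 [584.2 349.   22.1  21.7   2. ]
12572 [584.2 349.   81.9 104.    1.6]
tcp [0.5831 0.3558 0.1214] heading -268.16
```

Call:
carry_out:
  rows:
    - {"slide":[0,0,0],"twist":[0,0,0],"hand":1}
    - {"slide":[0,0,0],"twist":[0,0,0],"hand":1}
    - {"slide":[0,0,0],"twist":[0,0,0],"hand":1}
    - {"slide":[0,0,0],"twist":[0,0,0],"hand":1}
    - {"slide":[0,0,0],"twist":[0,0,0],"hand":1}
    - {"slide":[0,0,0],"twist":[0,0,0],"hand":1}
    - {"slide":[0,0,0],"twist":[0,0,0],"hand":1}
    - {"slide":[0,0,0],"twist":[0,0,0],"hand":1}
    - {"slide":[0,0,0],"twist":[0,0,0],"hand":1}
    - {"slide":[0,0,0],"twist":[0,0,0],"hand":1}

```text
time: 17.42
position: [0.5864, 0.3508, 0.1288]
tool_rot: [0.037, -3.141, -0.0]
ft_force: [-0.6, 0.2, 0.1]
opening: 0.0852
finger_force: 0.0
```

Call:
carry_out:
  rows:
    - {"slide":[-0.0022,-0.0026,-0.0434],"twist":[0,0,0],"hand":1}
    - {"slide":[0,0,-0.0434],"twist":[0,0,0],"hand":1}
    - {"slide":[0,0,-0.0434],"twist":[0,0,0],"hand":1}
    - {"slide":[0,0,-0.0434],"twist":[0,0,0],"hand":1}
    - {"slide":[0,0,-0.0434],"twist":[0,0,0],"hand":0.5}
    - {"slide":[0,0,0],"twist":[0,0,0],"hand":-1}
    - {"slide":[0,0,0],"twist":[0,0,0],"hand":-1}
    - {"slide":[0,0,0],"twist":[0,0,0],"hand":-1}
    - {"slide":[0,0,0],"twist":[0,0,0],"hand":-1}
    - {"slide":[0,0,0],"twist":[0,0,0],"hand":-1}

```text
time: 18.25
position: [0.5872, 0.3503, 0.0234]
tool_rot: [-0.037, 3.137, 0.003]
ft_force: [-0.1, 0.3, -0.3]
opening: 0.0212
finger_force: 39.7
```

Call:
carry_out:
  rows:
    - {"slide":[0,0,0.077],"twist":[0,0,0],"hand":-1}
    - {"slide":[0,0,0.077],"twist":[0,0,0],"hand":-1}
    - {"slide":[0,0,0.077],"twist":[0,0,0],"hand":-1}
    - {"slide":[0,0,0.077],"twist":[0,0,0],"hand":-1}
    - {"slide":[0.0122,-0.0746,0],"twist":[0,0,-0.01455],"hand":-1}
    - {"slide":[0.0122,-0.0746,0],"twist":[0,0,-0.01455],"hand":-1}
    - {"slide":[0.0122,-0.0746,0],"twist":[0,0,-0.01455],"hand":-1}
    - {"slide":[0.0122,-0.0746,0],"twist":[0,0,-0.01455],"hand":-1}
    - {"slide":[0.0122,-0.0746,0],"twist":[0,0,-0.01455],"hand":-1}
    - {"slide":[0.0122,-0.0746,0],"twist":[0,0,-0.01455],"hand":-1}

```text
time: 19.08
position: [0.6224, 0.1241, 0.1757]
tool_rot: [0.821, 3.03, 0.001]
ft_force: [0.4, 0.1, -1.4]
opening: 0.0215
finger_force: 39.8
```

Call:
carry_out:
  rows:
    - {"slide":[0.0122,-0.0746,0],"twist":[0,0,-0.01455],"hand":-1}
    - {"slide":[0.0122,-0.0746,0],"twist":[0,0,-0.01455],"hand":-1}
    - {"slide":[0.0122,-0.0746,0],"twist":[0,0,-0.01455],"hand":-1}
    - {"slide":[0.0122,-0.0746,0],"twist":[0,0,0],"hand":-1}
    - {"slide":[0.0122,-0.0746,0],"twist":[0,0,0],"hand":-1}
    - {"slide":[0,0,0],"twist":[0,0,0],"hand":-1}
    - {"slide":[0,0,-0.04],"twist":[0,0,0],"hand":-1}
    - {"slide":[0,0,-0.036],"twist":[0,0,0],"hand":-1}
    - {"slide":[0,0,0],"twist":[0,0,0],"hand":-1}
    - {"slide":[0,0,0],"twist":[0,0,0],"hand":-1}

```text
time: 19.92
position: [0.6514, -0.0605, 0.1354]
tool_rot: [-1.222, -2.891, 0.001]
ft_force: [-0.6, 0.4, -2.1]
opening: 0.021
finger_force: 39.8
```

Call:
carry_out:
  rows:
    - {"slide":[0,0,0],"twist":[0,0,0],"hand":-1}
    - {"slide":[0,0,0],"twist":[0,0,0],"hand":-1}
    - {"slide":[0,0,0],"twist":[0,0,0],"hand":-1}
    - {"slide":[0,0,0],"twist":[0,0,0],"hand":-1}
    - {"slide":[0,0,0],"twist":[0,0,0],"hand":-1}
    - {"slide":[0,0,0],"twist":[0,0,0],"hand":-1}
    - {"slide":[0,0,0],"twist":[0,0,0],"hand":-1}
    - {"slide":[0,0,0],"twist":[0,0,0],"hand":-1}
    - {"slide":[0,0,0],"twist":[0,0,0],"hand":-1}
    - {"slide":[0,0,0],"twist":[0,0,0],"hand":-1}

```text
time: 20.75
position: [0.6524, -0.0608, 0.1362]
tool_rot: [-1.222, -2.894, 0.0]
ft_force: [-0.2, -0.0, -2.0]
opening: 0.0209
finger_force: 39.8
```

Run:
```python
from h import *
_,W,s=wcloud('w6.png'); np.save('w6.npy',W); print(s['position'],s['tool_rot'])
relfit(W,s,4,fix=(584.6,9.5,np.radians(-45.8)))
```

```text
[ 0.65237684 -0.060801    0.13620942] [-1.22249015e+00 -2.89375049e+00  1.16590115e-04]
fit [591.67   9.49  -0.8 ] 13763
chest [584.6   9.5  -0.8] -45.8 cost/pt 0.06389106765689911 13763 0
lip extents u 80.1 v 102.0 uc,vc -1.8 -1.2 lipz 128.3
opening [652.6 -60.4] lip [650.2 -60.4] MOVE [2.3 0. ] TURN -0.14
```

View pics/w6.png

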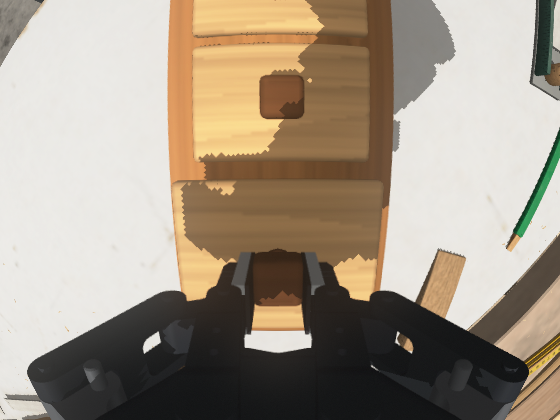

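The wrist view shows front_4 square over opening 4, with front_3 seated behind it (knob at (282,97)). I'll apply the small correction and lower it.

Call:
carry_out:
  rows:
    - {"slide":[0.0056,-0.0006,0],"twist":[0,0,0],"hand":-1}
    - {"slide":[0,0,-0.016],"twist":[0,0,0],"hand":-1}
    - {"slide":[0,0,-0.016],"twist":[0,0,0],"hand":-1}
    - {"slide":[0,0,-0.016],"twist":[0,0,0],"hand":-1}
    - {"slide":[0,0,-0.01],"twist":[0,0,0],"hand":-1}
    - {"slide":[0,0,-0.007],"twist":[0,0,0],"hand":-1}
    - {"slide":[0,0,-0.004],"twist":[0,0,0],"hand":-1}
    - {"slide":[0,0,-0.004],"twist":[0,0,0],"hand":-1}
    - {"slide":[0,0,-0.004],"twist":[0,0,0],"hand":-1}
    - {"slide":[0,0,0],"twist":[0,0,0],"hand":-1}

```text
time: 21.63
position: [0.6555, -0.0611, 0.0992]
tool_rot: [1.222, 2.893, 0.0]
ft_force: [-0.6, 0.0, 1.6]
opening: 0.021
finger_force: 40.2
```

Call:
carry_out:
  rows:
    - {"slide":[0,0,0],"twist":[0,0,0],"hand":-0.1}
    - {"slide":[0,0,0],"twist":[0,0,0],"hand":0}
    - {"slide":[0,0,0],"twist":[0,0,0],"hand":0}
    - {"slide":[0,0,0.03],"twist":[0,0,0],"hand":0}
    - {"slide":[0,0,0.06],"twist":[0,0,0],"hand":0}
    - {"slide":[0,0,0.06],"twist":[0,0,0],"hand":0.5}
    - {"slide":[0,0,0.04],"twist":[0,0,0],"hand":1}
    - {"slide":[0,0,0],"twist":[0,0,0],"hand":1}
    - {"slide":[0,0,0],"twist":[0,0,0],"hand":1}
    - {"slide":[0,0,0],"twist":[0,0,0],"hand":1}

```text
time: 22.47
position: [0.6551, -0.0611, 0.192]
tool_rot: [-1.222, -2.893, 0.0]
ft_force: [-0.1, -0.2, -0.7]
opening: 0.0853
finger_force: 0.0
```

```bash
python3 -c "
from h import *
for k in (4,3,2,1): seated(k)"
```

```text
tcp [ 0.6551 -0.0611  0.192 ] opening [652.6 -60.4]
12205 [653.3 -60.7 104.   82.3  44.5] fit [ 0.0021 -0.0023  0.0911]
938 [653.4 -60.5  21.2  22.2  43.3] fit [ 0.0217 -0.0317  0.1167]
tcp [ 0.6546 -0.061   0.191 ] opening [594.7  -0.9]
11612 [595.3  -0.8 104.2  70.1  44.2] fit [-0.0011  0.      0.0911]
1049 [595.   -1.   21.2  22.3  44.4] fit [-0.004   0.0078  0.1167]
tcp [ 0.6543 -0.0609  0.1906] opening [545.2  50. ]
6564 [550.3  44.2 104.2  46.7  44. ] fit [-0.005   0.0044  0.0911]
654 [548.6  45.9  22.2  15.2  44.6] fit [-0.082   0.0871  0.1166]
tcp [ 0.6543 -0.0609  0.1905] opening [504.1  92.3]
none
none
```

```bash
python3 -c "
from workcell import ctrl; print(ctrl.close_job())"
```

```text
the job is handed in; nothing more can be done
None
```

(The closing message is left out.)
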